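Find the rocking lid on the scissor-parts boxes and press it home

ROBOT

A 7-joint arm with a two-finger parallel gripper is mounted at the origin on the work surface. World frame = base frame: x ahead of the robot, y to its left, z up, the work surface at z = 0. Lengths are in m, angles in degrees, forces in N, time in s.
With the tool pointing down it reaches from about 0.425 to 0.875 m from the base axis. Payload 4.7 kg.
Tool frame: the origin (TCP) lies midway between the tips of the shut fingers; the grasp point (between the pads) lies 19 mm behind it (ctrl.hold_point_z is the distance from the TCP to the grasp point, in m); z points along the fingers, y is the line along which they close (so a half turn about z gives the same grasp; the last joint's range is limited). The gripper opens to 85 mm and grips with 20 to 120 N. Pads are 22 mm wide; open, the fingers measure 114 mm over their backs; the gripper's body (76 mm by 85 mm) begins 54 mm behind the grasp point. The pads swing forward as they close: fully open they stand 13 mm farther back than shut.
Start: joints at [-65.197, 18.392, -4.016, 83.108, 1.295, 78.541, -3.26], TCP at [0.264, 0.594, 0.231] pointing down, gripper open.
Joint ranges: [-163.93, 163.93], [-17.29, 119.83], [-79.2, 71.16], [3.27, 140.29], [-89.18, 269.18], [5.43, 117.66], [-154.24, 154.24]. Speed limits (degrees/s): [147.25, 147.25, 180, 180, 180, 180, 180].

INTERFACE

Orientations are given as a 3x3 rotation matrix whose columns are the frame's x, y, z axes.
In Python, from plant import ctrl gives the robot as it stands.
- The arm moves only by the tool arm_command, never from a script. Its argument "commands" is one flat list of numbers, 7 for each row, row after row: the gripper command: -1 is fully open, 1 is shut, values between are in proportion, then the shift along the tool's x, y, z in mm, then the turn, a rotation vector about the tool's x, y, z in degrees. In form: [jaw, dx, dy, dz, ax, ay, az, jaw, dx, dy, dz, ax, ay, az, ...]. A call has 1 to 12 rows; each row is the pose to reach, as a shift and turn from the pose commanded when the call began, along the tool's axes at that moment; what a row does not reach only later rows make up. A row lasts 1/10 s, in which the tool goes at most 50 mm and 8.59 degrees, less where a joint would pass 70% of its speed; a pose out of reach is approached as far as the arm can. A call with a gripper value outside its range is refused whole. The fingers move at their own pace and stop on an object; "newtons" is the grip in N (left out, the last holds). Time passes only in rows, so rows that repeat a pose let the fingers close. It gives the time, the measured TCP pose, the force, the opening and the grip force at its end, in the units of the state.
- ctrl.read_state(): the state, without advancing time (a new reading comes with each control period).
- ctrl.read_camera(name): name is "scene" or "top" or "wrist"; returns a dict with "color" (400x640x3 uint8, red, green, blue), "mtx" (3x3 intrinsics, pixels), "rvec" (rotation vector, rad) and "tvec" (3), from world to camera coordinates, as OpenCV has them; the wrist camera has in their place "tool_from_camera" (4x4, takes a point from camera to tool coordinates, whose origin is the TCP and whose axes are the flange's). Camera axes: x right, y down, z forward; pixel columns grow to the right and rows downward; lengths in m; the calibration is good to about 2 mm. A picture is of the moment at which its call begins: read the wrist's pose just before it. There is no depth.
- ctrl.job_done(): hands the job in; it is judged then, once.
The state is a dict: "time_s": time; "joints": joint angles; "joint_vel": joint speeds; "tau": joint torques, N m; "eef_pos": TCP position; "tcp_rot": TCP orientation; "wrist_force": force on the tool from outside, world axes, zero at the start; "wrist_torque": the same for the moment, N m; "gripper_width": opening from 0.0 (shut) to 1.0 (fully open); "grasp_force": force on a finger pad.
Only numpy, scipy, OpenCV 4.12 (cv2) and the standard library are available. Lean on these libraries where they do the work, as an engineer would, in place of code of your own. Each camera call takes 0.05 s, during which the arm holds its last target. There are 200 camera calls.

TASK

One of the four blue lids on the carrier of parts boxes is not properly on. With closed fingers, press lightly near one end of each lid until you find the one that rocks under the press, then press that lid down firmly in its middle until it is fully home on its box. Only touch the lids: do not pull a lid up, and leave everything else on the bench where it stands.

Things in the scene. Friction and masses are not known exactly. Their poses are not given: they have to be found in the camera images.
- carrier: grey steel carrier plate bolted to the bench, 150 x 450 x 12 mm, with a row of four identical grey parts boxes bolted along it 105 mm apart, each with the same blue plastic lid. Origin at the centre of its underside, on the bench; its x axis runs along the length of every lid, its y axis along the row, z up.
- lid1_middle (a point): a point fixed to the carrier at the middle of the top of blue lid 1 of 4 (1 is at the carrier's -y end). The lid is flat, 92 mm long along the carrier's x, 62 mm wide along its y. The true top lies within 4 mm above or below this point, differently for each box; the bench is 66 mm below it.
- lid2_middle (a point): a point fixed to the carrier at the middle of the top of blue lid 2 of 4 (1 is at the carrier's -y end). The lid is flat, 92 mm long along the carrier's x, 62 mm wide along its y. The true top lies within 4 mm above or below this point, differently for each box; the bench is 66 mm below it.
- lid3_middle (a point): a point fixed to the carrier at the middle of the top of blue lid 3 of 4 (1 is at the carrier's -y end). The lid is flat, 92 mm long along the carrier's x, 62 mm wide along its y. The true top lies within 4 mm above or below this point, differently for each box; the bench is 66 mm below it.
- lid4_middle (a point): a point fixed to the carrier at the middle of the top of blue lid 4 of 4 (1 is at the carrier's -y end). The lid is flat, 92 mm long along the carrier's x, 62 mm wide along its y. The true top lies within 4 mm above or below this point, differently for each box; the bench is 66 mm below it.
- lid_rock (a joint): tilt of whichever one of the four lids is loose, rad: 0 level, positive when its end toward the carrier's +x is down, range -0.09 to 0.09. It rocks about the line across its middle (along the carrier's y); a light spring levels it when let go, and about 3 to 5 N, 30 mm from its middle along its length, rocks it all the way (the pressed end sinks about 3 mm there). The other three lids do not move at all. Once the loose lid is home it no longer rocks.
- lid_seat (a joint): how far the loose lid is pushed down, m: near 0 at the start, 0.005 fully home on its box, negative when pulled up. It is a stiff press fit: it moves only under more than about 9 N pressed near its middle, stops hard when home, and stays where it is left.
- scissors_blue: scissors with blue handles lying flat on the bench, 190 x 94 x 10 mm; origin under the pivot, x toward the tips. A bystander.
- scissors_violet: scissors with violet handles lying flat on the bench, 190 x 94 x 10 mm; origin under the pivot, x toward the tips. A bystander.
- flask: pink drinking flask standing on the bench, 68 mm across, 170 mm tall; origin at the centre of its underside. A bystander.
- squeeze_bottle: white squeeze bottle standing on the bench, 60 mm across, 160 mm tall; origin at the centre of its underside. A bystander.
- tape: roll of yellow tape lying flat on the bench, 100 mm across, 45 mm tall; origin at the centre of its underside. A bystander.
- carton: magenta and yellow carton on the bench, 70 x 120 x 45 mm; origin at the centre of its underside. A bystander.
- oil_vial: amber oil vial standing on the carrier in the gap between lids 3 and 4, 22 mm across, 38 mm tall, so its top is 10 to 20 mm lower than the lids; origin at the centre of its underside. A bystander.
- screw_pot: brass pot standing on the carrier in the gap between lids 1 and 2, 26 mm across, 24 mm tall; origin at the centre of its underside. A bystander.

How it is judged (in metres and radians):
On the way, in this order (a step that is already met when the one before it is completed fails the run):
1. the loose lid is pressed near an end so that it rocks, tilting more than 0.03 rad either way, before it is home ((value of joint lid_rock above 0.03 rad or value of joint lid_rock below -0.03 rad) and value of joint lid_seat below 0.004 m), for 0.05 s.
2. the loose lid is pressed down home (value of joint lid_seat above 0.0042 m), for 0.2 s.
At the end, for the whole second after the job is handed in: The loose lid is pressed at least 4.2 mm of its 5 mm down and lies level within 0.02 rad; every bystander is within 20 mm of where it started, and the flask, bottle, vial and pot stand upright (within 0.3 rad) (value of joint lid_seat above 0.0042 m and value of joint lid_rock between -0.02 and 0.02 rad and distance of each of scissors_blue, scissors_violet, flask, squeeze_bottle, tape, carton, oil_vial, screw_pot from where it was at the start of the episode below 0.02 m and angle between each of flask, squeeze_bottle, oil_vial, screw_pot's own z axis and vertical below 0.3 rad); the robot touches nothing.
It fails at once if the loose lid is pulled up by more than 3 mm (value of joint lid_seat below -0.003 m).
It fails at once if a bystander is pushed, lifted or carried more than 40 mm (distance of any of scissors_blue, scissors_violet, flask, squeeze_bottle, tape, carton, oil_vial, screw_pot from where it was at the start of the episode above 0.04 m).
It also fails if it takes over 54 s, if anything falls off the work surface, if the arm or the gripper's body presses on something with over 40 N, if the wrist force passes 120 N, or if a joint passes its speed limit or range.

## Working session

There is one attempt and no reset: what is moved stays moved. The work goes in short steps, Python scripts to look and compute and a tool call to move; the robot and the scene stay as the last step left them, time stands still between calls to the robot, and variables do not carry over. Pictures are saved under pics/ and viewed, at most 10 in all, crops included, and the job is handed in when it is done.

Besides the shell and the picture viewer there is one more tool, called after ">>>" as name(argument=value, ...), one argument or row to a line, values as JSON. arm_command: Moves the arm, as the interface text tells. Its arguments: {"type":"object","properties":{"commands":{"type":"array"},"newtons":{"type":"number"}},"required":["commands"]}

```bash
mkdir -p pics; python3 - <<'E'
from plant import ctrl
import cv2,numpy as np
s=ctrl.read_state();print(s['time_s'],s['eef_pos'],np.round(s['tcp_rot'],3).tolist(),s['wrist_force'])
for n in('top','scene'):
    c=ctrl.read_camera(n);cv2.imwrite(f'pics/{n}.png',c['color'][:,:,::-1]);np.savez(f'{n}.npz',**c)
E
```

```text
0.0 [0.264156   0.59331703 0.23023156] [[-0.914, 0.407, -0.001], [0.407, 0.914, -0.002], [-0.0, -0.002, -1.0]] [ 0.61149239 -0.11793941  0.51343914]
```

View pics/top.png

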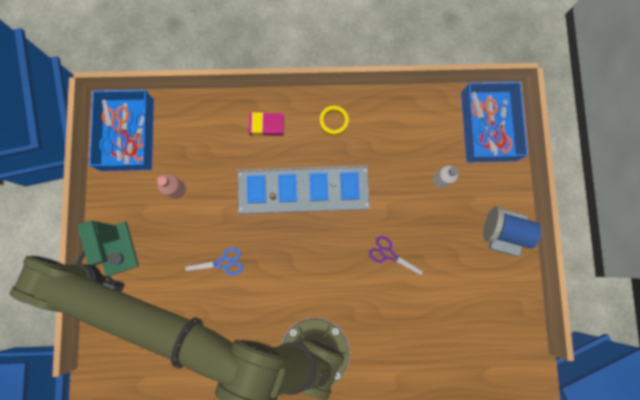

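View pics/scene.png

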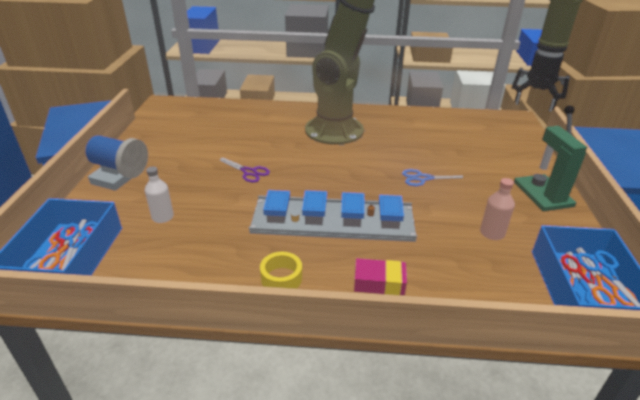

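The top view shows the carrier at about (303,189), with lids at (256,189), (287,188), (318,187) and (349,186). The small items in the gaps are at (273,196) and (333,185). The scene view agrees with this. Next I measure the lids.

```bash
cat > h.py <<'E'
import cv2,numpy as np
def ray(c,uv,z):
    R=cv2.Rodrigues(c['rvec'])[0];t=c['tvec'].reshape(3);o=-R.T@t
    d=R.T@np.linalg.inv(c['mtx'])@np.array([*uv,1.]);return o+d*(z-o[2])/d[2]
E
python3 - <<'E'
from h import *
for n,roi in(('top',(230,160,375,220)),('scene',(245,180,420,240))):
    c=np.load(n+'.npz');h=cv2.cvtColor(c['color'],cv2.COLOR_RGB2HSV)
    m=cv2.inRange(h,(98,130,90 if n=='top' else 150),(125,255,255));k=np.zeros_like(m);k[roi[1]:roi[3],roi[0]:roi[2]]=255
    for q in cv2.findContours(m&k,cv2.RETR_EXTERNAL,cv2.CHAIN_APPROX_NONE)[0]:
        if cv2.contourArea(q)<60: continue
        P=np.array([ray(c,p[0],.066)[:2] for p in q],np.float32)
        r=cv2.minAreaRect(P*1000);print(n,cv2.boundingRect(q),np.round(r[0],1),np.round(r[1],1),round(r[2],1))
c=np.load('top.npz')
for uv in((273,196),(333,185)):print(ray(c,uv,.04))
E
```

```text
top (247, 175, 19, 28) [542.5 180.2] [59.9 91.3] 89.8
top (278, 174, 19, 28) [544.1  76.5] [91.5 59.2] 2.9
top (310, 173, 18, 28) [544.6 -28.6] [56.9 91.6] 88.6
top (341, 172, 19, 28) [ 545.8 -132.4] [90.9 60.1] 0.7
scene (380, 196, 23, 21) [552.5 182.5] [90.3 58.5] 0.5
scene (342, 193, 22, 21) [549.5  78.5] [91.5 57.8] 0.0
scene (303, 192, 23, 20) [550.4 -26.3] [89.1 59.5] 3.8
scene (264, 191, 25, 21) [ 557.1 -129. ] [60.8 89.9] 89.2
[0.51996799 0.12567804 0.04      ]
[ 0.5528082  -0.07856563  0.04      ]
```

>>> arm_command(
  commands=[1,-398,-275,130,0,0,-24,1,-398,-275,130,0,0,-24,1,-398,-275,130,0,0,-24,1,-398,-275,130,0,0,-24,1,-398,-275,130,0,0,-24,1,-398,-275,130,0,0,-24,1,-398,-275,130,0,0,-24,1,-398,-275,130,0,0,-24,1,-398,-275,130,0,0,-24,1,-398,-275,130,0,0,-24,1,-398,-275,130,0,0,-24,1,-398,-275,130,0,0,-24],
  newtons=40,
)

```text
time_s: 1.3
eef_pos: [0.5161, 0.1791, 0.1005]
tcp_rot: [[-1.0, 0.003, -0.002], [0.003, 1.0, -0.001], [0.002, -0.001, -1.0]]
wrist_force: [-0.4, 0.4, -0.2]
gripper_width: 0.003
grasp_force: 0.0
```

>>> arm_command(
  commands=[1,0,0,15,0,0,0,1,0,0,25,0,0,0,1,0,0,28,0,0,0,1,0,0,30,0,0,0,1,0,0,31,0,0,0,1,0,0,31,0,0,0,1,0,0,31,0,0,0],
)

```text
time_s: 2.0
eef_pos: [0.5164, 0.1809, 0.0707]
tcp_rot: [[-1.0, -0.0, 0.001], [-0.0, 1.0, 0.0], [-0.001, 0.0, -1.0]]
wrist_force: [0.2, 0.1, -0.7]
gripper_width: -0.003
grasp_force: 0.0
```

>>> arm_command(
  commands=[1,0,0,1,0,0,0,1,0,0,2,0,0,0,1,0,0,2,0,0,0,1,0,0,2,0,0,0],
)

```text
time_s: 2.4
eef_pos: [0.5161, 0.1807, 0.0683]
tcp_rot: [[-1.0, -0.0, 0.0], [-0.0, 1.0, 0.0], [-0.0, 0.0, -1.0]]
wrist_force: [-0.1, 0.6, -0.7]
gripper_width: 0.001
grasp_force: 0.0
```

>>> arm_command(
  commands=[1,0,0,1,0,0,0,1,0,0,2,0,0,0,1,0,0,2,0,0,0,1,0,0,2,0,0,0],
)

```text
time_s: 2.8
eef_pos: [0.5161, 0.1807, 0.0663]
tcp_rot: [[-1.0, -0.0, -0.0], [-0.0, 1.0, -0.0], [0.0, -0.0, -1.0]]
wrist_force: [-0.5, -0.2, -0.2]
gripper_width: -0.0
grasp_force: 0.0
```

>>> arm_command(
  commands=[1,0,0,1,0,0,0,1,0,0,1,0,0,0,1,0,0,1,0,0,0],
)

```text
time_s: 3.1
eef_pos: [0.5161, 0.1808, 0.0653]
tcp_rot: [[-1.0, -0.0, 0.0], [-0.0, 1.0, 0.0], [-0.0, 0.0, -1.0]]
wrist_force: [0.7, 0.1, 0.7]
gripper_width: 0.005
grasp_force: 0.0
```

>>> arm_command(
  commands=[1,0,0,1,0,0,0,1,0,0,1,0,0,0,1,0,0,1,0,0,0],
)

```text
time_s: 3.4
eef_pos: [0.5163, 0.1808, 0.065]
tcp_rot: [[-1.0, -0.0, 0.0], [-0.0, 1.0, 0.0], [-0.0, 0.0, -1.0]]
wrist_force: [-2.6, -0.3, 5.9]
gripper_width: -0.001
grasp_force: 2.7
```

Lid A is firm: it stops at 65.0 mm with 5.9 N. On to the next.

>>> arm_command(
  commands=[1,0,0,-20,0,0,0,1,0,-40,-20,0,0,0,1,0,-80,-20,0,0,0,1,0,-104,-20,0,0,0,1,0,-104,-20,0,0,0,1,0,-104,-10,0,0,0,1,0,-104,-6,0,0,0,1,0,-104,-6,0,0,0,1,0,-104,-6,0,0,0],
)

```text
time_s: 4.3
eef_pos: [0.5159, 0.0778, 0.0699]
tcp_rot: [[-1.0, -0.002, -0.001], [-0.002, 1.0, -0.0], [0.001, -0.0, -1.0]]
wrist_force: [-0.5, -0.1, 0.1]
gripper_width: -0.0
grasp_force: 0.0
```

>>> arm_command(
  commands=[1,0,0,1,0,0,0,1,0,0,1,0,0,0,1,0,0,1,0,0,0],
)

```text
time_s: 4.6
eef_pos: [0.5163, 0.0769, 0.0694]
tcp_rot: [[-1.0, -0.0, 0.0], [-0.0, 1.0, 0.0], [-0.0, 0.0, -1.0]]
wrist_force: [-0.2, 0.1, -0.3]
gripper_width: -0.0
grasp_force: 0.0
```

>>> arm_command(
  commands=[1,0,0,1,0,0,0,1,0,0,1,0,0,0,1,0,0,1,0,0,0],
)

```text
time_s: 4.9
eef_pos: [0.5161, 0.0767, 0.0683]
tcp_rot: [[-1.0, -0.0, 0.0], [-0.0, 1.0, 0.0], [-0.0, 0.0, -1.0]]
wrist_force: [-0.4, -1.3, 0.3]
gripper_width: 0.0
grasp_force: 0.0
```

>>> arm_command(
  commands=[1,0,0,1,0,0,0,1,0,0,1,0,0,0,1,0,0,1,0,0,0],
)

```text
time_s: 5.2
eef_pos: [0.5163, 0.0767, 0.0676]
tcp_rot: [[-1.0, 0.0, 0.0], [0.0, 1.0, 0.0], [-0.0, 0.0, -1.0]]
wrist_force: [-0.4, -0.0, 3.2]
gripper_width: -0.001
grasp_force: 1.2
```

>>> arm_command(
  commands=[1,0,0,1,0,0,0,1,0,0,1,0,0,0,1,0,0,1,0,0,0],
)

```text
time_s: 5.5
eef_pos: [0.5163, 0.0768, 0.0675]
tcp_rot: [[-1.0, -0.0, 0.0], [-0.0, 1.0, 0.0], [-0.0, 0.0, -1.0]]
wrist_force: [-3.3, -0.7, 9.7]
gripper_width: 0.002
grasp_force: 4.7
```

Lid B is firm too, at 67.5 mm. Next is lid C.

>>> arm_command(
  commands=[1,0,0,-20,0,0,0,1,0,-40,-20,0,0,0,1,0,-80,-20,0,0,0,1,0,-105,-20,0,0,0,1,0,-105,-20,0,0,0,1,0,-105,-10,0,0,0,1,0,-105,-5,0,0,0,1,0,-105,-5,0,0,0,1,0,-105,-5,0,0,0],
)

```text
time_s: 6.4
eef_pos: [0.5159, -0.0272, 0.0708]
tcp_rot: [[-1.0, -0.002, -0.001], [-0.002, 1.0, 0.0], [0.001, 0.0, -1.0]]
wrist_force: [0.1, 0.1, 0.8]
gripper_width: 0.001
grasp_force: 0.0
```

>>> arm_command(
  commands=[1,0,0,1,0,0,0,1,0,0,1,0,0,0,1,0,0,1,0,0,0],
)

```text
time_s: 6.7
eef_pos: [0.5163, -0.0281, 0.0705]
tcp_rot: [[-1.0, -0.0, 0.0], [-0.0, 1.0, 0.0], [-0.0, 0.0, -1.0]]
wrist_force: [0.4, 0.6, -0.2]
gripper_width: -0.003
grasp_force: 0.0
```

>>> arm_command(
  commands=[1,0,0,1,0,0,0,1,0,0,1,0,0,0,1,0,0,1,0,0,0],
)

```text
time_s: 7.0
eef_pos: [0.5162, -0.0283, 0.0693]
tcp_rot: [[-1.0, -0.0, 0.0], [-0.0, 1.0, 0.0], [-0.0, 0.0, -1.0]]
wrist_force: [0.1, 0.2, 0.7]
gripper_width: -0.002
grasp_force: 0.0
```

>>> arm_command(
  commands=[1,0,0,1,0,0,0,1,0,0,1,0,0,0,1,0,0,1,0,0,0],
)

```text
time_s: 7.3
eef_pos: [0.5161, -0.0282, 0.0683]
tcp_rot: [[-1.0, -0.0, -0.0], [-0.0, 1.0, 0.0], [0.0, 0.0, -1.0]]
wrist_force: [0.3, 0.1, 0.9]
gripper_width: -0.005
grasp_force: 0.0
```

>>> arm_command(
  commands=[1,0,0,1,0,0,0,1,0,0,1,0,0,0,1,0,0,1,0,0,0],
)

```text
time_s: 7.6
eef_pos: [0.5162, -0.0283, 0.0674]
tcp_rot: [[-1.0, -0.0, 0.0], [-0.0, 1.0, 0.0], [-0.0, 0.0, -1.0]]
wrist_force: [-1.4, -0.1, 1.1]
gripper_width: 0.0
grasp_force: 0.6
```

>>> arm_command(
  commands=[1,0,0,1,0,0,0,1,0,0,1,0,0,0,1,0,0,1,0,0,0],
)

```text
time_s: 7.9
eef_pos: [0.5161, -0.0282, 0.0664]
tcp_rot: [[-1.0, -0.0, -0.0], [-0.0, 1.0, 0.0], [0.0, 0.0, -1.0]]
wrist_force: [-2.0, -0.4, 2.3]
gripper_width: -0.002
grasp_force: 1.4
```

Lid C gives under a light force, so it is the one that rocks. I press 1 mm further to be sure of the tilt.

>>> arm_command(
  commands=[1,0,0,1,0,0,0,1,0,0,1,0,0,0,1,0,0,1,0,0,0,1,0,0,1,0,0,0],
)

```text
time_s: 8.3
eef_pos: [0.516, -0.0282, 0.0657]
tcp_rot: [[-1.0, -0.0, -0.0], [-0.0, 1.0, 0.0], [0.0, 0.0, -1.0]]
wrist_force: [-2.6, -0.6, 5.3]
gripper_width: -0.002
grasp_force: 2.9
```

Tilt is about 0.07 rad, which settles the rocking step. Now I lift, move to the middle and press.

>>> arm_command(
  commands=[1,0,0,-12,0,0,0,1,-20,0,-12,0,0,0,1,-30,0,-12,0,0,0,1,-30,0,-12,0,0,0,1,-30,0,-5,0,0,0,1,-30,0,-3,0,0,0,1,-30,0,-2,0,0,0,1,-30,0,-2,0,0,0,1,-30,0,-2,0,0,0],
)

```text
time_s: 9.2
eef_pos: [0.5452, -0.0283, 0.0675]
tcp_rot: [[-1.0, 0.0, -0.001], [0.0, 1.0, 0.0], [0.001, 0.0, -1.0]]
wrist_force: [-2.2, -0.6, 5.3]
gripper_width: -0.0
grasp_force: 2.5
```

>>> arm_command(
  commands=[1,0,0,1,0,0,0,1,0,0,2,0,0,0,1,0,0,2,0,0,0,1,0,0,2,0,0,0],
)

```text
time_s: 9.6
eef_pos: [0.5452, -0.0283, 0.0658]
tcp_rot: [[-1.0, 0.0, -0.001], [0.0, 1.0, 0.0], [0.001, 0.0, -1.0]]
wrist_force: [-3.1, -0.0, 7.5]
gripper_width: 0.001
grasp_force: 3.6
```

>>> arm_command(
  commands=[1,0,0,1,0,0,0,1,0,0,2,0,0,0,1,0,0,2,0,0,0,1,0,0,2,0,0,0],
)

```text
time_s: 10.0
eef_pos: [0.5452, -0.0283, 0.0638]
tcp_rot: [[-1.0, 0.0, -0.001], [0.0, 1.0, 0.0], [0.001, 0.0, -1.0]]
wrist_force: [-3.9, -0.4, 8.2]
gripper_width: 0.001
grasp_force: 3.7
```

>>> arm_command(
  commands=[1,0,0,1,0,0,0,1,0,0,2,0,0,0,1,0,0,2,0,0,0,1,0,0,2,0,0,0],
)

```text
time_s: 10.4
eef_pos: [0.5452, -0.0283, 0.0635]
tcp_rot: [[-1.0, 0.0, -0.002], [0.0, 1.0, 0.001], [0.002, 0.001, -1.0]]
wrist_force: [-7.6, -0.1, 19.7]
gripper_width: -0.004
grasp_force: 9.5
```

>>> arm_command(
  commands=[1,0,0,1,0,0,0,1,0,0,2,0,0,0,1,0,0,2,0,0,0,1,0,0,2,0,0,0],
)

```text
time_s: 10.8
eef_pos: [0.5453, -0.0283, 0.0634]
tcp_rot: [[-1.0, 0.0, -0.002], [0.0, 1.0, 0.002], [0.002, 0.002, -1.0]]
wrist_force: [-13.1, 0.3, 31.5]
gripper_width: -0.001
grasp_force: 15.9
```

It stopped hard at 63.4 mm under 31 N. A light press at the end will show whether it still rocks.

>>> arm_command(
  commands=[1,0,0,-15,0,0,0,1,20,0,-15,0,0,0,1,30,0,-15,0,0,0,1,30,0,-15,0,0,0,1,30,0,-8,0,0,0,1,30,0,-6,0,0,0,1,30,0,-4,0,0,0,1,30,0,-4,0,0,0,1,30,0,-4,0,0,0],
)

```text
time_s: 11.7
eef_pos: [0.5161, -0.0282, 0.0636]
tcp_rot: [[-1.0, -0.0, -0.001], [-0.0, 1.0, 0.0], [0.001, 0.0, -1.0]]
wrist_force: [-3.5, -0.1, 6.1]
gripper_width: 0.003
grasp_force: 3.4
```

It is firm at the end (6 N at 63.6 mm), so the lid is level and home. I retract and check for anything disturbed.

>>> arm_command(
  commands=[1,0,0,-40,0,0,0,1,0,0,-80,0,0,0,1,0,0,-120,0,0,0,1,0,0,-120,0,0,0,1,0,0,-120,0,0,0,1,0,0,-120,0,0,0],
)

```text
time_s: 12.3
eef_pos: [0.5155, -0.0282, 0.1818]
tcp_rot: [[-1.0, -0.0, -0.002], [-0.0, 1.0, -0.0], [0.002, -0.0, -1.0]]
wrist_force: [-0.1, -0.3, -0.3]
gripper_width: -0.002
grasp_force: 0.0
```

```bash
python3 - <<'E'
from plant import ctrl
import cv2
c=ctrl.read_camera('scene');cv2.imwrite('pics/end.png',c['color'][:,:,::-1])
E
```

```text
(no output)
```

View pics/end.png

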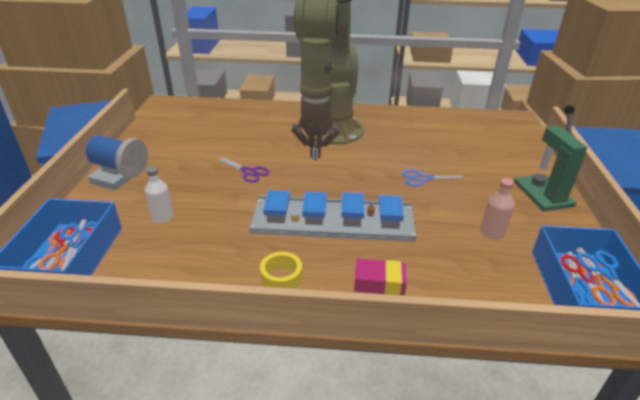

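The picture shows every bystander where it started: vial at (296,216), pot at (370,210), flask at (498,210). The gripper is clear above the carrier at (316,150).

```bash
python3 -c "
from plant import ctrl
print(ctrl.job_done())"
```

```text
the job is handed in; nothing more can be done
None
```

The loose lid was the third from the robot's left; I rocked it by about 0.07 rad, pressed it down about 4.5 mm to a hard stop where it no longer rocks, left the bystanders where they stood, and handed the job in at about 12 s (no verdict shown); the fourth lid was never pressed, since the loose one was already found.

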